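# Seat and clamp a sensor head in its corner nest

### The job

Clamp the round power sensor head in its nest so that its window can be cleaned: with the fingertips push it over the base plate until its rim lies against the long steel rail, then slide it along the rail right into the corner, against the end stop. Then push the cam lever all the way round so that the cam clamps the head there. Slide the head only, never lift or tip it, and leave the lens cap on the plate and the other things on the table where they are.

Things in the scene. Friction and masses are not known exactly. Their poses are not given: they have to be found in the camera images.
- nest: Clamping nest, fixed to the table: aluminium base plate with a steel rail, end stop and cam. Origin on the table, z up; the plate spans x -75 to 75, y -135 to 150 mm in this frame, its top at z = 10 mm. At yaw 0 its x axis points away from the robot, y to the robot's left. The nest may be turned a little.
- rail_mid (a point): Point at the foot of the rail's inner face, on the plate's top, at x = 45, y = 0 in the nest's frame (same axes as the nest). The straight steel rail stands along the plate's whole far edge, 20 mm thick, 14 mm higher than the plate. The lane along it is open from the right end (-y).
- stop_mid (a point): Point at the foot of the end stop's inner face, on the plate's top, at x = 22, y = 115 in the nest's frame (same axes). The stop is a steel bar at a right angle to the rail at its left end, 14 mm high, 20 mm thick, spanning x = 0 to 45 mm.
- seat (a point): Point on the plate's top where the centre of the sensor head stands when it touches both rail and stop: x = 25, y = 95 mm in the nest's frame.
- sensor_head: Power sensor head, the loose part to be seated: a black round disc with a pale spot in the middle of its top, 40 mm in diameter, 14 mm high, 0.15 kg (may vary). Origin at the centre of its underside, z up; it starts flat on the plate, to the right of the corner and off the rail. It is free to turn.
- cam_lever (a joint): Cam lever's angle about its upright pivot, rad: 0 to 0.35 at the start (open, pointing left), growing counter-clockwise seen from above as it sweeps round the side nearest the robot, 2.27 at its end (clamped, pointing right). Turns stiffly (0.12 N m, 2 to 6 N at the handle) and stays where left. Open, it leaves the lane free; near the end its cam presses the seated head into the corner.
- lever_grip (a point): Middle of the lever's upright black handle, 45 mm above the table; the grip is 16 mm across (10 mm at its foot), from 31 to 59 mm above the table, 60 mm from the pivot. It moves with the lever; the flat arm below it is at 25 to 30 mm.
- lever_pivot (a point): Point on the upright pivot axis of the cam lever, 45 mm above the table: x = -9.4, y = 82.5 mm in the nest's frame. The steel cam below it is 24 mm across, 5 mm eccentric, and stands 14 mm above the plate.
- lens_cap: Plain black lens cap, 34 mm across, 10 mm high, lying on the near right corner of the plate: a bystander, not to be moved. Origin at the centre of its underside.
- dropper_bottle: Small brown dropper bottle with a white cap, 32 mm across, 70 mm high, near right: a bystander.
- adapter_ring: Black ring, 30 mm across, 9 mm high, at the near edge: a bystander.
- hex_driver_1: Hex driver lying on the left, 160 mm long, 18 mm high: a bystander.
- marker_pen: Pen lying at the back left, 120 mm long: a bystander.
- tape_roll: Roll of tape lying on the left, 58 mm across, 19 mm high: a bystander.
- filter_box: Clear flat box, 46 x 52 x 14 mm, near the right: a bystander.
There are look-alikes about, which are no part of the job. Leave any green or yellow look-alike of the sensor_head alone.

How it is judged:
By the outcome, as a careful person would: the job done as asked, in the order asked, and still so for the second after the job is handed in, with the robot touching nothing.
It also fails if it takes over 72 s, if anything falls off the work surface, if the arm or the gripper's body presses on something with over 40 N, if the wrist force passes 120 N, or if a joint passes its speed limit or range.

### The arm

A 6-joint arm with a two-finger parallel gripper is mounted at the origin on a cart in front of the work surface, level with it; the furniture and walls round the work are solid. World frame = base frame: x ahead of the robot, y to its left, z up, the work surface at z = 0. Lengths are in m, angles in degrees, forces in N, time in s.
With the tool pointing down it reaches from about 0.4 to 0.825 m from the base axis. Payload 7 kg.
Tool frame: the origin (TCP) lies midway between the tips of the shut fingers; the grasp point (between the pads) lies 19 mm behind it; z points along the fingers, y is the direction in which the jaws open and shut (so a half turn about z gives the same grasp; the last joint's range is limited). The gripper opens to 88 mm and grips with 3 to 60 N. Pads are 19 mm wide; open, the fingers measure 130 mm over their backs; the gripper's body (78 mm by 193 mm) begins 47 mm behind the grasp point.
Start: joints at [79.819, 20.546, 0.682, 0, -70.136, -16.507], TCP at [0.303, 0.603, 0.227] pointing down, gripper open.
Joint ranges: [-176.03, 176.03], [-82.01, 121.73], [-58.28, 71.71], [-173.87, 95.51], [-174.79, -0.11], [-173.66, 173.66]. Speed limits (degrees/s): [136.94, 136.94, 172.46, 180, 180, 180].

### API

Orientations are given as [roll, pitch, yaw] about the fixed x, y, z axes, in that order (R = Rz(yaw) Ry(pitch) Rx(roll)).
In Python, from plant import r gives the robot as it stands. The module is installed in compiled form; this text tells all that it offers.
- The arm moves only by the tool send_rows, never from a script. Its argument "motion" is a list of rows, each an object with "travel": the shift along the tool's x, y, z in m, a list of three; "spin": the turn about the tool's z in degrees. In form: [{"travel": [tx, ty, tz], "spin": spin}, ...]. A call has 1 to 5 rows; each row shifts and turns the pose as measured when the row begins, along the tool's axes as they then stand; what a row does not reach is not made up. A row lasts 1/12 s, in which the tool goes at most 41.7 mm and 7.16 degrees, less where a joint would pass 70% of its speed; a pose out of reach is approached as far as the arm can. A call is refused whole if a number of a shift passes 0.0417 or a number of a turn 7.16, either way. A call with a gripper value outside its range is refused whole. "gripper" is the gripper command: -1 is shut, 1 is fully open, values between are in proportion, set as the call begins (left out, the last holds). The fingers move at their own pace and stop on an object; "squeeze" is the grip in N (left out, the last holds). Time passes only in rows, so rows that do not move let the fingers close. It gives the time, the measured TCP pose, the force and the opening at its end, in the units of the state.
- r.get_state(): the state, without advancing time (a new reading comes with each control period).
- r.capture(name): name is "side" or "top"; returns (picture, depth): 480x640x3 uint8, blue, green, red; 480x640 float32, m along the optical axis (not along the pixel's ray), 0 where there is no reading.
- r.get_calibration(name): a dict with "fov_y" (degrees; the focal length in pixels is half the picture's height over the tangent of half this angle, whatever the lens; pixels are square), "cx", "cy" (the principal point, pixels), "k1" (the pictures are not rectified: a ray, as slopes to the right and down, at radius r is drawn at 1 + k1 r^2 times it, then the intrinsics apply), "origin" and "orientation" of the camera in the world. Camera axes: x right, y down, z forward; pixel columns grow to the right and rows downward; lengths in m; the calibration is good to about 2 mm. A picture is of the moment at which its call begins. get_calibration takes no time and is no camera call.
- r.close_job(): hands the job in, once; it reports no verdict.
Trained networks look in the newest picture that a camera, given by its name, has taken for a name from the list of things; names that differ only in an ending like _2 or _b are one class to them, and where a whole thing is asked for, a point or a joint stands for the part that bears it (a point fixed in the world has none). Each returns a list of dicts, best first, with "conf" (0 to 1); they miss things now and then, are a little off and sometimes report something else, mostly with a low value. They report only what shows in the picture. A call takes as long as a camera call. They do not tell look-alikes from the thing itself.
- r.boxes_of(camera, target): "at" ([x, y, z] in m, in the coordinates of the camera as it stood for that picture, good to about 4 mm: the middle of the surface that is visible of it).
- r.pinpoint(camera, target): "at" ([x, y, z] in m, in the coordinates of the camera as it stood for that picture, good to about 4 mm: a listed point, or the origin of a listed thing).
The state is a dict: "time_s": time; "joints": joint angles; "qd": joint speeds; "joint_torque": joint torques, N m; "tcp_pos": TCP position; "eef_rot": TCP orientation; "contact_force": force on the tool from outside, world axes, zero at the start; "moment": the same for the moment, N m; "gripper_width": finger opening in m.
Only numpy, scipy, OpenCV 4.12 (cv2) and the standard library are available. Lean on these libraries where they do the work, as an engineer would, in place of code of your own. Each camera call takes 0.05 s, during which the arm holds its last target. There are 200 camera calls.

## Working session

There is one attempt and no reset: what is moved stays moved. The work goes in short steps, Python scripts to look and compute and a tool call to move; the robot and the scene stay as the last step left them, time stands still between calls to the robot, and variables do not carry over. Pictures are saved under pics/ and viewed, about 8 in all and at most 12, crops included, and the job is handed in when it is done.

Besides the shell and the picture viewer there is one more tool, called after ">>>" as name([rows], argument=value, ...), one row to a line, values as JSON. send_rows: Moves the arm, as the interface text tells. Its arguments: {"type":"object","properties":{"motion":{"type":"array"},"gripper":{"type":"number"},"squeeze":{"type":"number"}},"required":["motion"]}

```bash
mkdir -p pics; cat > h.py <<'E'
from plant import r
import numpy as np, cv2
from scipy.spatial.transform import Rotation as R
def cal(n):
    c=r.get_calibration(n); return c
def rot(c):
    o=np.array(c["orientation"])
    return R.from_euler('xyz',o,degrees=True).as_matrix() if o.shape==(3,) else o
def w(n,p):
    c=cal(n); return rot(c)@np.array(p)+np.array(c["origin"])
def px(n,P):
    c=cal(n); p=rot(c).T@(np.array(P)-np.array(c["origin"])); f=240/np.tan(np.radians(c["fov_y"]/2))
    s=p[:2]/p[2]; s=s*(1+c["k1"]*(s@s)); return f*s+[c["cx"],c["cy"]]
def ray(n,u,v,z):
    c=cal(n); f=240/np.tan(np.radians(c["fov_y"]/2)); d=(np.array([u,v])-[c["cx"],c["cy"]])/f; s=d.copy()
    for _ in range(20): s=d/(1+c["k1"]*(s@s))
    D=rot(c)@np.array([s[0],s[1],1]); o=np.array(c["origin"]); return o+D*(z-o[2])/D[2]
def find(n,t,k=3,f='pinpoint'):
    for d in getattr(r,f)(n,t)[:k]: print(n,t,round(d["conf"],2),np.round(w(n,d["at"]),4))
E
python3 - <<'E'
from h import *
for n in("top","side"):
    print(cal(n)); p,d=r.capture(n); cv2.imwrite(f"pics/{n}0.png",p); np.save(f"pics/{n}0.npy",d)
    for t in("nest","rail_mid","stop_mid","seat","sensor_head","lever_grip","lever_pivot","lens_cap"): find(n,t)
s=r.get_state();print(s)
E
```

```text
{'fov_y': 52.08852911707119, 'cx': 318.0685435481532, 'cy': 239.48907774525063, 'k1': -0.011882953960124351, 'origin': array([0.35653498, 0.03092413, 1.05597071]), 'orientation': array([-170.34610975,    1.24267074,  -89.46645885])}
top nest 0.75 [0.5353 0.1097 0.0006]
top rail_mid 0.77 [0.5759 0.1163 0.0098]
top stop_mid 0.78 [0.5354 0.2306 0.0131]
top seat 0.68 [0.5495 0.2061 0.0115]
top sensor_head 0.81 [0.6828 0.0313 0.0035]
top sensor_head 0.67 [ 0.5204 -0.0992  0.0023]
top sensor_head 0.59 [ 0.4389 -0.1046  0.0015]
top lever_grip 0.67 [0.4751 0.238  0.0465]
top lever_grip 0.16 [0.5377 0.2296 0.0129]
top lever_pivot 0.57 [0.515  0.1864 0.0436]
top lever_pivot 0.2 [0.4748 0.2406 0.0451]
top lens_cap 0.58 [0.5073 0.0006 0.0067]
{'fov_y': 49.99800161702297, 'cx': 313.35565387193856, 'cy': 236.8890455374799, 'k1': -0.04756805028185372, 'origin': array([-0.28801026, -0.0974177 ,  0.98165365]), 'orientation': array([-136.99744029,    0.91388206,  -82.09695605])}
side nest 0.95 [0.5344 0.1051 0.0018]
side nest 0.2 [0.5397 0.2258 0.0045]
side rail_mid 0.58 [0.576  0.1121 0.0082]
side ra
[... 441 characters left out ...]
ns_cap 0.36 [0.4658 0.3618 0.0015]
{'time_s': 0.9, 'joints': array([ 7.98193536e+01,  2.05443075e+01,  6.81785147e-01, -1.55699313e-05,
       -7.01359777e+01, -1.65078414e+01]), 'qd': array([ 0.12851191,  0.07838104,  0.15762674, -0.07318967, -0.05261111,
        0.03370641]), 'joint_torque': array([ 9.13975000e-04, -5.82360113e+01,  2.93302917e+01,  7.00282261e+00,
        1.24739614e-02, -2.89518391e-05]), 'tcp_pos': array([0.30316551, 0.60306081, 0.22658306]), 'eef_rot': array([-1.79998566e+02,  4.40256712e-04, -2.66884931e+01]), 'contact_force': array([-0.18954204, -0.39861573,  0.2587995 ]), 'moment': array([-0.03866263, -0.00403669,  0.01423718]), 'gripper_width': 0.08739308199811577}
```

View pics/top0.png

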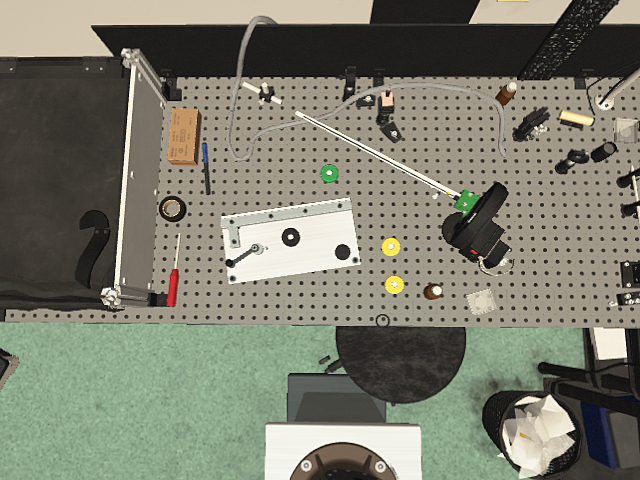

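View pics/side0.png

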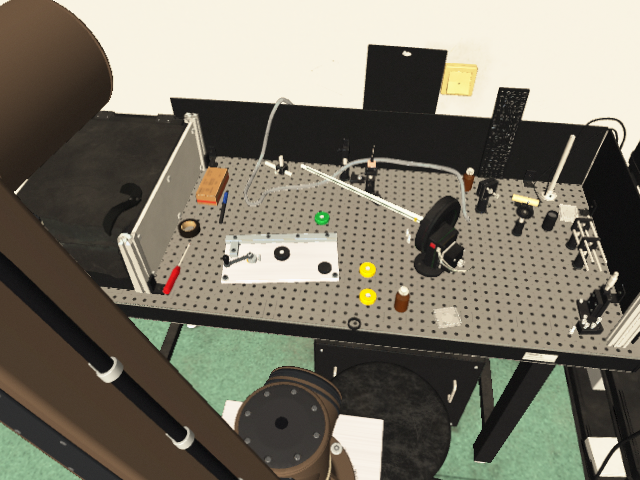

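The top view shows the head (black, pale spot) at about (291,237), the lens cap at (342,252), and the lever handle at (229,263) with its pivot at (255,248). The green and yellow discs are look-alikes. Next I'll refine the nest pose.

```bash
python3 - <<'E'
from h import *
p=cv2.imread("pics/top0.png")
x0,y0,x1,y1=212,190,368,290
cv2.imwrite("pics/crop1.png",cv2.resize(p[y0:y1,x0:x1],None,fx=5,fy=5,interpolation=cv2.INTER_CUBIC))
# bright plate mask
g=p.min(2); m=((g>150)*255).astype(np.uint8); m[:190]=0;m[290:]=0;m[:,:212]=0;m[:,368:]=0
c=max(cv2.findContours(m,cv2.RETR_EXTERNAL,cv2.CHAIN_APPROX_NONE)[0],key=cv2.contourArea)
b=cv2.boxPoints(cv2.minAreaRect(c)); print(b)
for q in b: print(ray("top",*q,0.012))
# head spot/disc
for n,(u,v) in (("top",(291,237)),("side",(282,254))):
    p=cv2.imread(f"pics/{n}0.png"); q=p[v-15:v+16,u-15:u+16].max(2)
    k,l,s,cc=cv2.connectedComponentsWithStats((q<90).astype(np.uint8)); i=l[15,21] or 1+np.argmax(s[1:,4])
    f=(l==i).astype(np.uint8); ct=max(cv2.findContours(f,0,2)[0],key=cv2.contourArea)
    (cu,cv_),ax,a=cv2.fitEllipse(ct); print(n,cu+u-15,cv_+v-15,ax, ray(n,cu+u-15,cv_+v-15,0.0225 if n=="top" else .0195))
E
```

```text
[[217.90463 216.36432]
 [350.1785  196.52322]
 [360.35208 264.3472 ]
 [228.07822 284.1883 ]]
[0.58396831 0.27463116 0.012     ]
[ 0.62962721 -0.01411335  0.012     ]
[ 0.4806281  -0.03555745  0.012     ]
[0.43613534 0.24635252 0.012     ]
top 290.3750219345093 236.7414321899414 (16.91173553466797, 18.047895431518555) [0.53778894 0.11430799 0.0225    ]
side 281.3089771270752 253.13593006134033 (13.210039138793945, 14.80778694152832) [0.53425788 0.11270063 0.0195    ]
```

View pics/crop1.png

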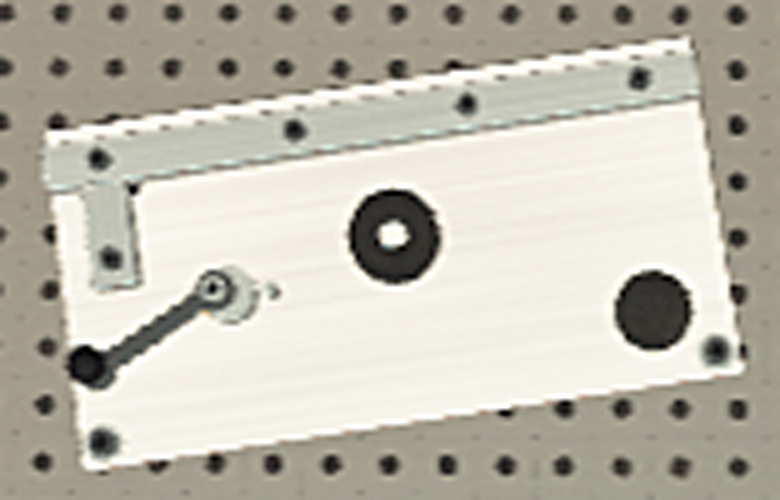

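Crop 1: rail inner top edge runs (50,190)–(700,98), the stop's near-inner corner is at (142,285), and the near plate edge runs (86,470)–(741,375). I'll fit the nest pose to these.

```bash
cat >> h.py <<'E'
def N2w(pose,P):
    x,y,a=pose; c,s=np.cos(a),np.sin(a); P=np.array(P,float)
    return np.array([x+c*P[0]-s*P[1], y+s*P[0]+c*P[1], *P[2:]])
def w2N(pose,P):
    x,y,a=pose; c,s=np.cos(a),np.sin(a); d=np.array(P[:2])-[x,y]
    return np.array([c*d[0]+s*d[1],-s*d[0]+c*d[1]])
E
python3 - <<'E'
from h import *
from scipy.optimize import least_squares
o=[((700,98),(45,-135,24)),((50,190),(45,150,24)),((142,285),(0,115,24)),((741,375),(-75,-135,10)),((86,470),(-75,150,10)),((690,40),(75,-135,10)),((48,132),(75,150,10)),((132,190),(45,115,24))]
U=np.array([np.array(a)/5+[212-.4,190-.4] for a,_ in o]); P=np.array([b for _,b in o])/1000
f=lambda q:np.concatenate([px("top",N2w(q,p))-u for p,u in zip(P,U)])
s=least_squares(f,[.535,.11,.15]); print(s.x,np.degrees(s.x[2])); print(np.round(s.fun.reshape(-1,2),2))
q=s.x
print("rail,stop,seat,pivot",[np.round(N2w(q,p),4) for p in((.045,0),(.022,.115),(.025,.095),(-.0094,.0825))])
for a in((291,237.),(290.4,236.7)):
  h=ray("top",*a,.0242); print("head",h,w2N(q,h))
hs=ray("side",281.3,253.1,.02); print("head side",hs,w2N(q,hs))
g=ray("top",212-.4+85/5,190-.4+364/5,.057); print("grip",g,w2N(q,g)); print(w2N(q,[.475,.238]),w2N(q,[.4797,.2408]))
c=ray("top",212-.4+653/5,190-.4+310/5,.02); print("cap",c,w2N(q,c))
E
```

```text
[0.5333684  0.1085507  0.15258095] 8.742244709342064
[[ 0.67  0.02]
 [-0.45  0.74]
 [-0.33 -0.15]
 [ 0.83  0.26]
 [-0.09  0.52]
 [ 0.25 -0.13]
 [-0.16  0.25]
 [-0.75 -1.61]]
rail,stop,seat,pivot [array([0.5778, 0.1154]), array([0.5376, 0.2256]), array([0.5436, 0.2062]), array([0.5115, 0.1887])]
head [0.53693739 0.11282322 0.0242    ] [0.0041769  0.00368043]
head [0.53758094 0.11411907 0.0242    ] [0.00500993 0.00486341]
head side [0.53394472 0.11263493 0.02      ] [0.00119038 0.00394919]
grip [0.47746735 0.23777353 0.057     ] [-0.03561107  0.13621791]
[-0.03801534  0.13681676] [-0.03294437  0.13886988]
cap [0.50671767 0.0034035  0.02      ] [-0.04232239 -0.09987497]
```

```bash
python3 - <<'E'
from h import *
d=np.load("pics/top0.npy")
def dw(u,v):
    z=d[v,u]
    P=ray("top",u,v,0.); c=cal("top"); o=np.array(c["origin"]); D=P-o; D=D/(rot(c).T@D)[2]; return o+D*z
for u,v in((137,80),(140,120),(133,160),(128,200),(120,240),(112,290),(132,55),(110,300),(90,250),(60,150),(30,300)): print(u,v,np.round(dw(u,v),3))
q=[.5334,.1086,.1526]
T=N2w(q,[-.034,.004]); print("prepush",T)
E
```

```text
137 80 [0.83  0.416 0.155]
140 120 [0.756 0.414 0.13 ]
133 160 [0.665 0.413 0.151]
128 200 [0.584 0.415 0.156]
120 240 [0.504 0.419 0.168]
112 290 [0.411 0.42  0.182]
132 55 [0.87  0.419 0.18 ]
110 300 [0.394 0.426 0.173]
90 250 [0.481 0.458 0.2  ]
60 150 [0.675 0.543 0.179]
30 300 [0.393 0.583 0.159]
prepush [0.49918707 0.10738523]
```

>>> send_rows([
  {"travel": [0,0,-0.01],"spin": -7.1},
  {"travel": [0,0,-0.01],"spin": -7.1},
  {"travel": [0,0,-0.01],"spin": -7.1},
  {"travel": [0,0,-0.01],"spin": -7.1},
  {"travel": [0,0,-0.01],"spin": -7.0},
], gripper=-1, squeeze=20)

```text
time_s: 1.32
tcp_pos: [0.3026, 0.6016, 0.2751]
eef_rot: [179.7, 0.2, 9.2]
contact_force: [-0.0, 0.6, 0.5]
gripper_width: 0.0595
```

>>> send_rows([
  {"travel": [0.009,0.04,0],"spin": 0},
  {"travel": [0.009,0.04,0],"spin": 0},
  {"travel": [0.009,0.04,0],"spin": 0},
  {"travel": [0.009,0.04,0],"spin": 0},
  {"travel": [0.009,0.04,0],"spin": 0},
])

```text
time_s: 1.73
tcp_pos: [0.3801, 0.4137, 0.2757]
eef_rot: [179.8, 0.1, 10.3]
contact_force: [0.6, 1.0, 0.5]
gripper_width: 0.0266
```

>>> send_rows([
  {"travel": [0.009,0.04,0],"spin": 0.3},
  {"travel": [0.009,0.04,0],"spin": 0.3},
  {"travel": [0.009,0.04,0],"spin": 0.3},
  {"travel": [0.009,0.04,0],"spin": 0.3},
  {"travel": [0.009,0.04,0],"spin": 0.3},
])

```text
time_s: 2.15
tcp_pos: [0.4575, 0.2201, 0.2779]
eef_rot: [180.0, -0.1, 8.8]
contact_force: [1.2, 0.7, 0.3]
gripper_width: 0.0002
```

>>> send_rows([
  {"travel": [0.009,0.04,0.02],"spin": 0},
  {"travel": [0.009,0.04,0.02],"spin": 0},
  {"travel": [0.005,0.03,0.02],"spin": 0},
  {"travel": [0,0,0.02],"spin": 0},
  {"travel": [0,0,0],"spin": 0},
])

```text
time_s: 2.57
tcp_pos: [0.4973, 0.1123, 0.2029]
eef_rot: [-179.8, -0.6, 8.5]
contact_force: [-1.7, -0.4, -1.2]
gripper_width: 0.0004
```

>>> send_rows([
  {"travel": [-0.001,0.005,0.037],"spin": 0},
  {"travel": [0,0,0.037],"spin": 0},
  {"travel": [0,0,0.037],"spin": 0},
  {"travel": [0,0,0.037],"spin": 0},
  {"travel": [0,0,0.015],"spin": 0},
])

```text
time_s: 2.98
tcp_pos: [0.5063, 0.1119, 0.0447]
eef_rot: [-179.5, -1.6, 8.6]
contact_force: [-0.9, -0.6, 0.1]
gripper_width: 0.0007
```

>>> send_rows([
  {"travel": [0,0,0],"spin": 0},
  {"travel": [0,0,0],"spin": 0},
])

```text
time_s: 3.15
tcp_pos: [0.5052, 0.1125, 0.0425]
eef_rot: [-179.7, -1.3, 8.7]
contact_force: [0.3, -0.5, 0.4]
gripper_width: 0.0005
```

```bash
cat > look.py <<'E'
from h import *
import sys
p,_=r.capture("top"); p2,_=r.capture("side")
a=cv2.resize(p[190:290,212:368],None,fx=5,fy=5,interpolation=cv2.INTER_CUBIC)[:300] if 0 else cv2.resize(p[195:285,212:362],(500,300),interpolation=cv2.INTER_CUBIC)
b=cv2.resize(p2[215:305,205:355],(500,300),interpolation=cv2.INTER_CUBIC)
cv2.imwrite(f"pics/{sys.argv[1]}.png",np.vstack([a,b]))
q=[.5334,.1086,.1526]; s=r.get_state(); print(s["time_s"],s["tcp_pos"],s["eef_rot"],"nest",w2N(q,s["tcp_pos"]),s["contact_force"])
for t in("sensor_head","lever_grip"):
  for n in("top","side"):
    for d in r.pinpoint(n,t)[:4]:
        P=w(n,d["at"]); print(t,n,round(d["conf"],2),np.round(P,4),np.round(w2N(q,P),4))
E
python3 look.py l1
```

```text
3.25 [0.50589724 0.11285799 0.0436187 ] [-179.62856378   -1.40934583    8.6607595 ] nest [-0.02653591  0.00838916] [0.71302521 1.18539642 0.38244399]
sensor_head top 0.64 [ 0.5191 -0.0993  0.0032] [-0.0458 -0.2033]
sensor_head top 0.54 [ 0.4394 -0.105   0.0034] [-0.1253 -0.1968]
sensor_head top 0.5 [0.6846 0.0344 0.0032] [ 0.1381 -0.0963]
sensor_head side 0.81 [ 0.4381 -0.1115 -0.0013] [-0.1277 -0.203 ]
sensor_head side 0.71 [ 5.211e-01 -1.042e-01  4.000e-04] [-0.0445 -0.2085]
sensor_head side 0.61 [ 0.6812  0.0302 -0.0029] [ 0.1342 -0.1   ]
sensor_head side 0.59 [0.5362 0.1114 0.0097] [0.0032 0.0023]
lever_grip side 0.78 [0.4791 0.2412 0.0493] [-0.0335  0.1393]
```

View pics/l1.png

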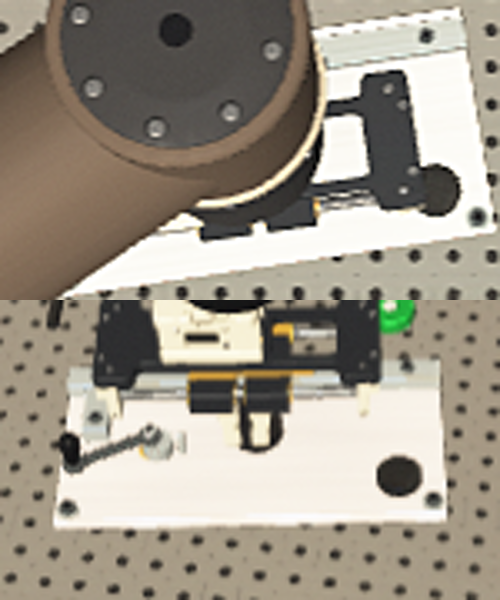

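Picture l1: closed fingertips at about (245,430) in the side crop are just above the head's near edge, so I back off towards the robot before lowering.

>>> send_rows([
  {"travel": [-0.006,0.002,0],"spin": 0},
  {"travel": [-0.006,0.002,0],"spin": 0},
  {"travel": [0,0,0],"spin": 0},
  {"travel": [0,0,0],"spin": 0},
])

```text
time_s: 3.78
tcp_pos: [0.4943, 0.1066, 0.0459]
eef_rot: [-179.5, -1.7, 8.6]
contact_force: [0.1, -0.8, 0.2]
gripper_width: 0.0005
```

>>> send_rows([
  {"travel": [0,0,0],"spin": 0},
  {"travel": [0,0,0.008],"spin": 0},
  {"travel": [0,0,0.008],"spin": 0},
  {"travel": [0,0,0],"spin": 0},
  {"travel": [0,0,0],"spin": 0},
])

```text
time_s: 4.2
tcp_pos: [0.4949, 0.1068, 0.0285]
eef_rot: [-179.5, -1.8, 8.6]
contact_force: [0.1, -0.4, 0.3]
gripper_width: 0.0003
```

>>> send_rows([
  {"travel": [0,0,0.006],"spin": 0},
  {"travel": [0,0,0.005],"spin": 0},
  {"travel": [0,0,0],"spin": 0},
  {"travel": [0.006,0,0],"spin": 0},
  {"travel": [0.004,0,0],"spin": 0},
])

```text
time_s: 4.62
tcp_pos: [0.5047, 0.1081, 0.0154]
eef_rot: [-179.5, -1.6, 8.6]
contact_force: [0.3, 0.6, 0.3]
gripper_width: 0.0005
```

>>> send_rows([
  {"travel": [0.004,0,0],"spin": 0},
  {"travel": [0.004,0,0],"spin": 0},
  {"travel": [0.004,0,0],"spin": 0},
  {"travel": [0,0,0],"spin": 0},
])

```text
time_s: 4.95
tcp_pos: [0.519, 0.1103, 0.0159]
eef_rot: [-179.5, -1.6, 8.6]
contact_force: [-0.5, 0.4, 0.1]
gripper_width: 0.0
```

>>> send_rows([
  {"travel": [0.003,0,0],"spin": 0},
  {"travel": [0.003,0,0],"spin": 0},
  {"travel": [0,0,0],"spin": 0},
])

```text
time_s: 5.2
tcp_pos: [0.5255, 0.1111, 0.0161]
eef_rot: [-179.5, -1.6, 8.6]
contact_force: [0.2, -0.8, -1.0]
gripper_width: 0.0004
```

>>> send_rows([
  {"travel": [0.0015,0,0],"spin": 0},
  {"travel": [0.0015,0,0],"spin": 0},
  {"travel": [0,0,0],"spin": 0},
])

```text
time_s: 5.45
tcp_pos: [0.5282, 0.1113, 0.0161]
eef_rot: [-179.5, -1.5, 8.6]
contact_force: [-1.3, 0.3, -0.1]
gripper_width: 0.0003
```

```bash
python3 look.py l2
```

```text
5.55 [0.52812187 0.11133213 0.01616584] [-179.5357912    -1.54133484    8.55469017] nest [-0.00480149  0.0035027 ] [-1.01354421  0.64370928  0.08677771]
sensor_head top 0.71 [ 0.4407 -0.1031  0.0034] [-0.1238 -0.1952]
sensor_head top 0.6 [ 0.5205 -0.0968  0.0006] [-0.044  -0.2011]
sensor_head top 0.55 [0.6833 0.0322 0.0049] [ 0.1365 -0.0983]
sensor_head top 0.43 [0.5361 0.1083 0.0032] [ 0.0026 -0.0007]
sensor_head side 0.6 [ 0.5196 -0.104   0.0014] [-0.046 -0.208]
sensor_head side 0.5 [ 0.4374 -0.106  -0.0005] [-0.1275 -0.1975]
sensor_head side 0.44 [ 0.6819  0.0296 -0.0018] [ 0.1348 -0.1006]
sensor_head side 0.39 [ 0.4013 -0.2926 -0.0013] [-0.1915 -0.3765]
lever_grip side 0.58 [0.4781 0.2407 0.0509] [-0.0346  0.139 ]
```

View pics/l2.png

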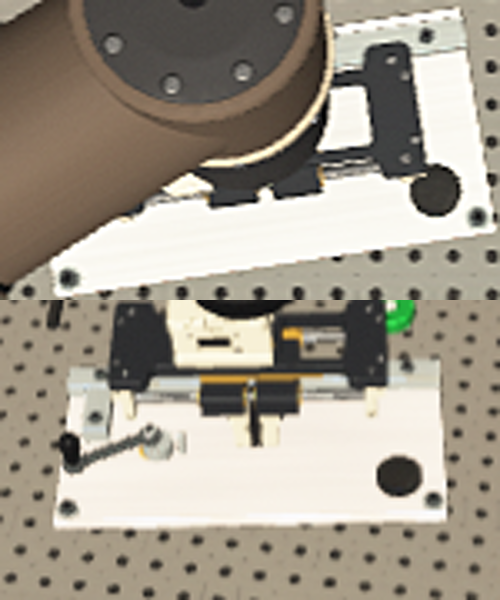

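Picture l2: pale fingertips at (255,430) hide the head, about 28 mm wide overall; the lever and cap are untouched. I push on until the force rises at the rail.

>>> send_rows([
  {"travel": [0.0015,0,0],"spin": 0},
  {"travel": [0.0015,0,0],"spin": 0},
  {"travel": [0,0,0],"spin": 0},
])

```text
time_s: 6.0
tcp_pos: [0.5282, 0.1108, 0.0157]
eef_rot: [-179.6, -1.2, 8.5]
contact_force: [-1.3, 0.9, 1.6]
gripper_width: 0.0008
```

>>> send_rows([
  {"travel": [0.003,0,0],"spin": 0},
  {"travel": [0.003,0,0],"spin": 0},
])

```text
time_s: 6.17
tcp_pos: [0.5289, 0.11, 0.0148]
eef_rot: [-179.7, -0.7, 8.4]
contact_force: [-15.8, 4.8, 10.0]
gripper_width: 0.0001
```

>>> send_rows([
  {"travel": [-0.006,0,0],"spin": 0},
  {"travel": [-0.01,0,0],"spin": 0},
  {"travel": [-0.01,0,0],"spin": 0},
  {"travel": [-0.01,0.02,-0.03],"spin": 0},
  {"travel": [0,0.04,-0.03],"spin": 0},
])

```text
time_s: 6.58
tcp_pos: [0.4975, 0.0513, 0.0675]
eef_rot: [-179.8, -0.4, 8.7]
contact_force: [0.7, 0.8, -0.1]
gripper_width: 0.0004
```

>>> send_rows([
  {"travel": [0,0.04,0],"spin": 0},
  {"travel": [0,0.04,0],"spin": 0},
  {"travel": [0,0,0],"spin": 0},
])

```text
time_s: 6.83
tcp_pos: [0.5123, -0.0319, 0.0741]
eef_rot: [-179.8, -1.2, 8.9]
contact_force: [0.9, 0.8, 0.4]
gripper_width: 0.0004
```

```bash
python3 look.py l3
```

```text
6.9333 [ 0.51192023 -0.02892861  0.07362339] [-179.7440226    -1.16043307    8.93502002] nest [-0.04213567 -0.13266532] [0.41446642 0.73567277 0.11626322]
sensor_head top 0.51 [ 0.5206 -0.0973  0.0029] [-0.0439 -0.2016]
sensor_head top 0.49 [ 0.4385 -0.1048  0.003 ] [-0.1263 -0.1965]
sensor_head side 0.6 [0.5576 0.1178 0.0122] [0.0253 0.0054]
sensor_head side 0.5 [ 0.4391 -0.1069 -0.0014] [-0.1259 -0.1986]
sensor_head side 0.46 [ 0.5218 -0.1021  0.0008] [-0.0435 -0.2065]
sensor_head side 0.45 [ 0.4023 -0.2905 -0.0028] [-0.1903 -0.3745]
lever_grip side 0.79 [0.4813 0.2396 0.0469] [-0.0316  0.1374]
```

View pics/l3.png

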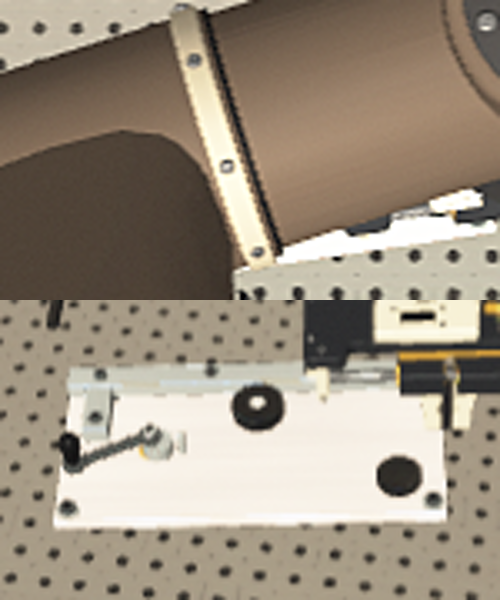

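Picture l3: the head's rim lies at the rail at side-crop (258,407), nest (25,5). The lever and cap are unmoved. Next I go round to the head's right.

>>> send_rows([
  {"travel": [0.023,-0.03,0],"spin": 0},
  {"travel": [0.022,-0.03,0],"spin": 0},
  {"travel": [0.021,-0.028,0],"spin": 0},
  {"travel": [0,0,0],"spin": 0},
  {"travel": [0,0,0],"spin": 0},
])

```text
time_s: 7.55
tcp_pos: [0.5628, 0.0806, 0.0734]
eef_rot: [-179.8, -1.0, 9.6]
contact_force: [-0.5, -0.3, -1.2]
gripper_width: 0.0006
```

```bash
cat > st.py <<'E'
from h import *
s=r.get_state(); print(s["time_s"],s["tcp_pos"].round(4),s["eef_rot"].round(1),"nest",w2N([.5334,.1086,.1526],s["tcp_pos"]).round(4),s["contact_force"].round(1),s["joints"].round(1))
E
python3 st.py
```

```text
7.55 [0.5628 0.0806 0.0734] [-179.8   -1.     9.6] nest [ 0.0248 -0.0322] [-0.5 -0.3 -1.2] [ 27.9  18.5 -24.8   0.1 -45.7  71.6]
```

>>> send_rows([
  {"travel": [0,0.012,0],"spin": 4.0},
  {"travel": [0,0,0.015],"spin": 0},
  {"travel": [0,0,0.015],"spin": 0},
  {"travel": [0,0,0.01],"spin": 0},
  {"travel": [0,0,0],"spin": 0},
])

```text
time_s: 7.97
tcp_pos: [0.5646, 0.074, 0.0315]
eef_rot: [-179.7, -1.0, 5.9]
contact_force: [-0.1, 0.5, -0.0]
gripper_width: 0.0006
```

```bash
python3 st.py
```

```text
7.9667 [0.5646 0.074  0.0315] [-179.7   -1.     5.9] nest [ 0.0256 -0.039 ] [-0.1  0.5 -0. ] [ 27.2  21.8 -27.    0.1 -40.3  68.6]
```

>>> send_rows([
  {"travel": [-0.002,0.006,0],"spin": 0},
  {"travel": [0,0,0.008],"spin": 0},
  {"travel": [0,0,0.007],"spin": 0},
  {"travel": [0,0,0],"spin": 0},
  {"travel": [0,0,0],"spin": 0},
])

```text
time_s: 8.38
tcp_pos: [0.5631, 0.0677, 0.0159]
eef_rot: [-179.7, -1.0, 6.0]
contact_force: [-0.1, 0.8, 0.6]
gripper_width: 0.0004
```

```bash
python3 st.py
```

```text
8.3833 [0.5631 0.0677 0.0159] [-179.7   -1.     6. ] nest [ 0.0232 -0.045 ] [-0.1  0.8  0.6] [ 26.7  22.9 -28.    0.1 -38.1  69.3]
```

>>> send_rows([
  {"travel": [-0.0005,-0.008,0],"spin": 0},
  {"travel": [-0.0005,-0.008,0],"spin": 0},
  {"travel": [-0.0005,-0.008,0],"spin": 0},
  {"travel": [-0.0005,-0.008,0],"spin": 0},
  {"travel": [-0.0005,-0.008,0],"spin": 0},
])

```text
time_s: 8.8
tcp_pos: [0.5562, 0.1095, 0.0169]
eef_rot: [-179.7, -1.0, 5.9]
contact_force: [-0.2, -0.4, -0.3]
gripper_width: 0.0008
```

```bash
python3 st.py
```

```text
8.8 [0.5562 0.1095 0.0169] [-179.7   -1.     5.9] nest [ 0.0227 -0.0025] [-0.2 -0.4 -0.3] [ 31.1  22.7 -28.1   0.3 -38.1  64.6]
```

>>> send_rows([
  {"travel": [-0.0003,-0.008,0],"spin": 0},
  {"travel": [-0.0003,-0.008,0],"spin": 0},
  {"travel": [-0.0003,-0.008,0],"spin": 0},
  {"travel": [-0.0003,-0.008,0],"spin": 0},
  {"travel": [-0.0003,-0.008,0],"spin": 0},
])

```text
time_s: 9.22
tcp_pos: [0.5495, 0.1546, 0.0174]
eef_rot: [-179.7, -1.0, 6.0]
contact_force: [-0.6, -1.2, -0.8]
gripper_width: 0.0003
```

```bash
python3 look.py l4; python3 st.py
```

```text
9.3167 [0.5498463  0.15528519 0.01753508] [-179.69942163   -1.09122646    6.11444037] nest [0.02335172 0.04364269] [ 0.36850203 -0.40729287 -0.89786958]
sensor_head top 0.8 [0.6853 0.0311 0.0029] [ 0.1383 -0.0997]
sensor_head top 0.72 [ 0.4374 -0.106   0.003 ] [-0.1275 -0.1975]
sensor_head side 0.73 [0.5463 0.191  0.011 ] [0.0253 0.0795]
sensor_head side 0.68 [ 4.384e-01 -1.059e-01  4.000e-04] [-0.1265 -0.1975]
sensor_head side 0.66 [ 5.204e-01 -1.034e-01 -4.000e-04] [-0.045  -0.2075]
sensor_head side 0.61 [6.812e-01 2.990e-02 1.000e-04] [ 0.1342 -0.1002]
lever_grip top 0.55 [0.4731 0.24   0.0485] [-0.0396  0.1391]
lever_grip side 0.79 [0.4815 0.2413 0.0492] [-0.0311  0.1391]
9.5167 [0.5497 0.1535 0.0174] [-179.7   -1.     6. ] nest [0.0229 0.0419] [-0.1 -0.2 -1.1] [ 35.4  23.  -27.7   0.4 -38.3  60.3]
```

View pics/l4.png

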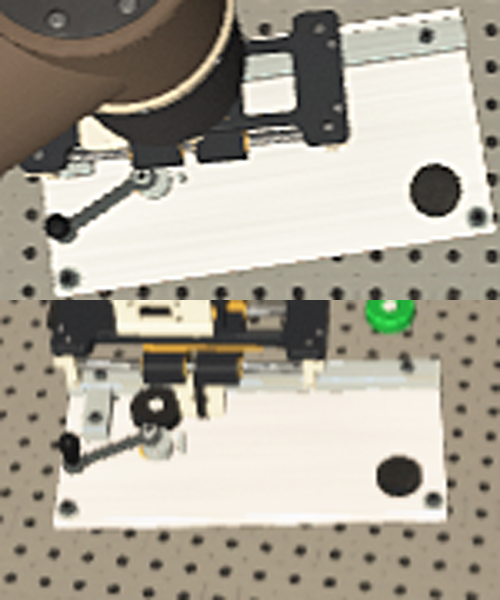

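Picture l4: the head, side crop (155,407), is along the rail at y≈79, about 15 mm short of the stop.

>>> send_rows([
  {"travel": [-0.0002,-0.004,0],"spin": 0},
  {"travel": [-0.0002,-0.004,0],"spin": 0},
  {"travel": [-0.0002,-0.003,0],"spin": 0},
  {"travel": [0,0,0],"spin": 0},
])

```text
time_s: 9.85
tcp_pos: [0.5478, 0.1636, 0.0174]
eef_rot: [-179.7, -1.0, 5.9]
contact_force: [0.1, -0.6, 0.2]
gripper_width: 0.0004
```

>>> send_rows([
  {"travel": [-0.0001,-0.002,0],"spin": 0},
  {"travel": [-0.0001,-0.002,0],"spin": 0},
])

```text
time_s: 10.02
tcp_pos: [0.5471, 0.1675, 0.0174]
eef_rot: [-179.8, -1.0, 5.8]
contact_force: [-0.8, -1.0, 0.2]
gripper_width: 0.0005
```

```bash
python3 st.py
```

```text
10.0167 [0.5471 0.1675 0.0174] [-179.8   -1.     5.8] nest [0.0225 0.0561] [-0.8 -1.   0.2] [ 36.8  23.1 -27.4   0.5 -38.5  58.6]
```

>>> send_rows([
  {"travel": [-0.0001,-0.002,0],"spin": 0},
  {"travel": [-0.0001,-0.002,0],"spin": 0},
])

```text
time_s: 10.18
tcp_pos: [0.5463, 0.1715, 0.0173]
eef_rot: [-179.8, -1.0, 5.8]
contact_force: [1.9, -7.1, 0.9]
gripper_width: 0.0003
```

>>> send_rows([
  {"travel": [-0.0001,-0.0025,0],"spin": 0},
  {"travel": [-0.0001,-0.0025,0],"spin": 0},
])

```text
time_s: 10.35
tcp_pos: [0.5442, 0.1718, 0.0172]
eef_rot: [179.8, -0.7, 5.9]
contact_force: [5.1, -18.2, 5.9]
gripper_width: 0.0008
```

```bash
python3 st.py
```

```text
10.35 [0.5442 0.1718 0.0172] [179.8  -0.7   5.9] nest [0.0203 0.0609] [  5.1 -18.2   5.9] [ 37.5  23.2 -27.4   0.8 -38.9  57.7]
```

>>> send_rows([
  {"travel": [0,0.005,0],"spin": 0},
  {"travel": [0,0.015,0],"spin": 0},
  {"travel": [0,0.01,-0.02],"spin": 0},
  {"travel": [0,0,-0.04],"spin": 0},
  {"travel": [0,0,-0.03],"spin": 0},
])

```text
time_s: 10.77
tcp_pos: [0.5421, 0.1367, 0.1026]
eef_rot: [179.5, 0.1, 5.8]
contact_force: [0.4, 0.4, 0.4]
gripper_width: 0.0008
```

>>> send_rows([
  {"travel": [-0.03,0,0],"spin": 6.7},
  {"travel": [-0.03,0,0],"spin": 6.7},
  {"travel": [0,0,0],"spin": 6.7},
  {"travel": [0,0,0],"spin": 6.7},
  {"travel": [0,0,0],"spin": 6.7},
], gripper=-0.05)

```text
time_s: 11.18
tcp_pos: [0.4847, 0.1338, 0.1108]
eef_rot: [-179.5, -0.6, -28.9]
contact_force: [-0.6, 0.8, 0.3]
gripper_width: 0.0284
```

>>> send_rows([
  {"travel": [0,0,0],"spin": 6.7},
  {"travel": [0,0,0],"spin": 6.7},
  {"travel": [0,0,0],"spin": 6.7},
  {"travel": [0,0,0],"spin": 6.7},
])

```text
time_s: 11.52
tcp_pos: [0.4846, 0.1327, 0.1118]
eef_rot: [-179.0, -0.2, -57.1]
contact_force: [0.4, -0.4, -1.0]
gripper_width: 0.0418
```

```bash
python3 st.py;python3 look.py l5
```

```text
11.5167 [0.4846 0.1327 0.1118] [-179.    -0.2  -57.1] nest [-0.0446  0.0312] [ 0.4 -0.4 -1. ] [ 38.   10.  -30.7   0.4 -48.3  -5.3]
11.6167 [0.48451883 0.13258947 0.11171857] [-179.02514572   -0.18734386  -56.85667991] nest [-0.04466653  0.03114105] [ 0.96654745 -0.02554654 -0.91182357]
sensor_head top 0.59 [ 0.5198 -0.0976  0.0015] [-0.0448 -0.2018]
sensor_head top 0.54 [ 0.6018  0.3752 -0.0008] [0.1081 0.2531]
sensor_head top 0.51 [ 0.4371 -0.1047  0.0051] [-0.1276 -0.1962]
sensor_head top 0.51 [0.6858 0.0329 0.0026] [ 0.1391 -0.098 ]
sensor_head side 0.57 [ 0.5172 -0.1022  0.0052] [-0.048  -0.2059]
sensor_head side 0.54 [ 0.4376 -0.1105 -0.0009] [-0.128 -0.202]
sensor_head side 0.5 [0.5421 0.2079 0.0105] [0.0237 0.0969]
sensor_head side 0.47 [6.831e-01 3.200e-02 5.000e-04] [ 0.1363 -0.0985]
lever_grip top 0.6 [ 0.5995  0.3755 -0.    ] [0.1059 0.2537]
```

View pics/l5.png

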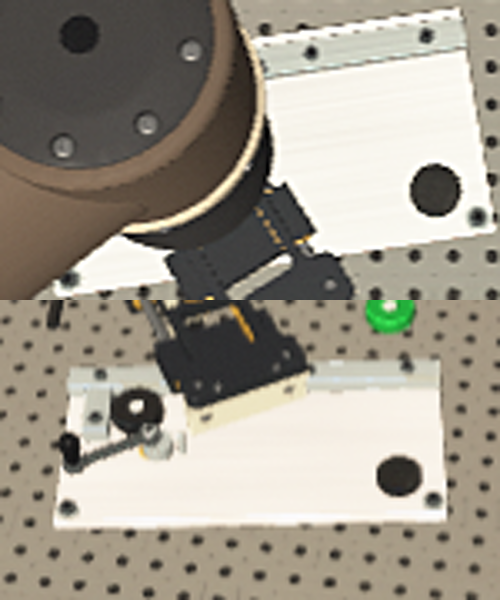

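Picture l5: the head sits in the corner, side crop (137,407), nest about (24,97). The lever is still open. I move over the handle next.

>>> send_rows([
  {"travel": [-0.031,-0.0175,0],"spin": 0},
  {"travel": [-0.031,-0.0175,0],"spin": 0},
  {"travel": [-0.031,-0.0175,0],"spin": 0},
  {"travel": [0,0,0],"spin": 0},
  {"travel": [0,0,0],"spin": 0},
])

```text
time_s: 12.23
tcp_pos: [0.4769, 0.2426, 0.1122]
eef_rot: [-179.0, -0.2, -56.0]
contact_force: [-0.7, -1.9, 0.3]
gripper_width: 0.0418
```

```bash
python3 st.py
```

```text
12.2333 [0.4769 0.2426 0.1122] [-179.    -0.2  -56. ] nest [-0.0354  0.1411] [-0.7 -1.9  0.3] [ 48.3  12.9 -26.8   0.6 -49.3 -14.6]
```

>>> send_rows([
  {"travel": [0.003,0.001,0.02],"spin": 0},
  {"travel": [0,0,0.015],"spin": 0},
  {"travel": [0,0,0],"spin": 0},
  {"travel": [0,0,0],"spin": 0},
])

```text
time_s: 12.57
tcp_pos: [0.4789, 0.2401, 0.0769]
eef_rot: [-178.9, -0.2, -55.5]
contact_force: [0.8, 0.5, 0.0]
gripper_width: 0.0413
```

```bash
python3 st.py;python3 look.py l6
```

```text
12.5667 [0.4789 0.2401 0.0769] [-178.9   -0.2  -55.5] nest [-0.0339  0.1382] [0.8 0.5 0. ] [ 47.9  15.5 -29.1   0.6 -44.4 -13.9]
12.6667 [0.47910839 0.24025627 0.07741914] [-178.85566754   -0.17887544  -55.52691404] nest [-0.03364784  0.13837911] [-0.24588461 -0.76046534  0.0576003 ]
sensor_head top 0.85 [ 0.4424 -0.103   0.0036] [-0.1221 -0.1953]
sensor_head top 0.82 [0.5442 0.209  0.0095] [0.026  0.0976]
sensor_head top 0.71 [6.849e-01 3.370e-02 5.000e-04] [ 0.1384 -0.0971]
sensor_head top 0.63 [ 0.5187 -0.0984 -0.0016] [-0.046  -0.2023]
sensor_head side 0.71 [ 0.5208 -0.1004  0.0011] [-0.0442 -0.2047]
sensor_head side 0.54 [ 0.4372 -0.1063 -0.0029] [-0.1278 -0.1978]
sensor_head side 0.49 [ 0.6806  0.0303 -0.0016] [ 0.1335 -0.0998]
lever_grip top 0.18 [4.677e-01 3.645e-01 4.000e-04] [-0.026  0.263]
lever_grip side 0.56 [0.4834 0.238  0.0491] [-0.0298  0.1355]
```

View pics/l6.png

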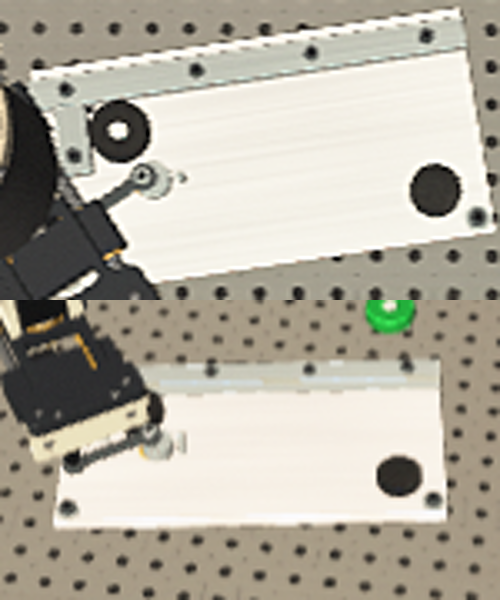

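Picture l6: in the top crop the head (119,131) touches both stop and rail. The gripper is over the handle; I lower the fingers around it.

>>> send_rows([
  {"travel": [0,0,0.015],"spin": 0},
  {"travel": [0,0,0.012],"spin": 0},
  {"travel": [0,0,0.01],"spin": 0},
  {"travel": [0,0,0],"spin": 0},
])

```text
time_s: 13.2
tcp_pos: [0.4819, 0.2427, 0.0427]
eef_rot: [-178.4, -0.1, -55.5]
contact_force: [-0.8, 0.0, -0.7]
gripper_width: 0.0415
```

```bash
python3 st.py
```

```text
13.2 [0.4819 0.2427 0.0427] [-1.784e+02 -1.000e-01 -5.550e+01] nest [-0.0305  0.1404] [-0.8  0.  -0.7] [ 47.9  18.3 -31.    0.7 -39.2 -14. ]
```

```bash
cat > arc.py <<'E'
from h import *
q=[.5334,.1086,.1526]; s=r.get_state(); n=w2N(q,s["tcp_pos"])-[-.0094,.0825]
phi=np.degrees(np.arctan2(-n[0],n[1])); print("phi",phi.round(1),"R",np.hypot(*n).round(4),"yaw err",(s["eef_rot"][2]-(phi-81.26)).round(1),"z",s["tcp_pos"][2].round(4),s["contact_force"].round(1),s["moment"].round(2),"j6",s["joints"][5].round(0),"t",s["time_s"])
E
python3 arc.py
```

```text
phi 20.1 R 0.0617 yaw err 5.7 z 0.0427 [-0.8  0.  -0.7] [-0.1   0.17  0.02] j6 -14.0 t 13.2
```

>>> send_rows([
  {"travel": [0.001,0.007,0.002],"spin": 0},
  {"travel": [0.0005,0.007,0.002],"spin": -5},
  {"travel": [0.0005,0.007,0],"spin": -6.5},
])

```text
time_s: 13.45
tcp_pos: [0.4664, 0.2289, 0.0383]
eef_rot: [-178.4, -0.4, -43.9]
contact_force: [2.5, 0.8, -1.5]
gripper_width: 0.0415
```

```bash
python3 arc.py
```

```text
phi 39.6 R 0.0604 yaw err -2.2 z 0.0383 [ 2.5  0.8 -1.5] [ 0.27 -0.89 -0.01] j6 -3.0 t 13.45
```

Contact with the handle, about 2.6 N. Continuing along the arc.

>>> send_rows([
  {"travel": [0.0004,0.007,0],"spin": -7},
  {"travel": [0.0004,0.007,0],"spin": -7},
  {"travel": [0.0004,0.007,0],"spin": -7},
  {"travel": [0.0004,0.007,0],"spin": -7},
])

```text
time_s: 13.78
tcp_pos: [0.4533, 0.2058, 0.0401]
eef_rot: [-178.4, -1.4, -15.0]
contact_force: [1.4, 2.5, -1.4]
gripper_width: 0.0418
```

```bash
python3 arc.py
```

```text
phi 64.9 R 0.0607 yaw err 1.3 z 0.0401 [ 1.4  2.5 -1.4] [ 0.59 -0.36 -0.03] j6 27.0 t 13.7833
```

>>> send_rows([
  {"travel": [0.0005,0.007,0.001],"spin": -6.5},
  {"travel": [0.0005,0.007,0],"spin": -6.5},
  {"travel": [0.0004,0.007,0],"spin": -6.5},
  {"travel": [0.0004,0.007,0],"spin": -6.5},
])

```text
time_s: 14.12
tcp_pos: [0.453, 0.1792, 0.0413]
eef_rot: [-178.9, -2.3, 12.4]
contact_force: [-0.7, 2.5, -2.1]
gripper_width: 0.0416
```

```bash
python3 arc.py
```

```text
phi 90.5 R 0.0594 yaw err 3.2 z 0.0413 [-0.7  2.5 -2.1] [0.71 0.32 0.03] j6 57.0 t 14.1167
```

>>> send_rows([
  {"travel": [0.0002,0.007,0.001],"spin": -6},
  {"travel": [0.0003,0.007,0.001],"spin": -6},
  {"travel": [0.0003,0.007,0.001],"spin": -6},
  {"travel": [0.0003,0.007,0.001],"spin": -6},
])

```text
time_s: 14.45
tcp_pos: [0.4638, 0.1539, 0.0399]
eef_rot: [-179.9, -2.9, 37.8]
contact_force: [-2.0, 2.2, 0.7]
gripper_width: 0.0415
```

```bash
python3 arc.py
```

```text
phi 117.3 R 0.0591 yaw err 1.7 z 0.0399 [-2.   2.2  0.7] [0.62 0.72 0.03] j6 86.0 t 14.45
```

>>> send_rows([
  {"travel": [0.0003,0.006,0.001],"spin": -5.5},
  {"travel": [0.0003,0.006,0.0005],"spin": -5.5},
  {"travel": [0.0003,0.005,0],"spin": -4.5},
])

```text
time_s: 14.7
tcp_pos: [0.4756, 0.1417, 0.0401]
eef_rot: [179.3, -3.0, 54.2]
contact_force: [-1.3, 1.9, -2.2]
gripper_width: 0.0413
```

```bash
python3 arc.py
```

```text
phi 133.9 R 0.0592 yaw err 1.6 z 0.0401 [-1.3  1.9 -2.2] [0.77 0.73 0.05] j6 105.0 t 14.7
```

>>> send_rows([
  {"travel": [0.0003,0.004,0.0005],"spin": -3.5},
  {"travel": [0.0003,0.004,0.0005],"spin": -3.5},
])

```text
time_s: 14.87
tcp_pos: [0.482, 0.1373, 0.0401]
eef_rot: [178.9, -2.9, 61.6]
contact_force: [-2.3, 2.6, 0.3]
gripper_width: 0.042
```

```bash
python3 arc.py
```

```text
phi 141.3 R 0.0593 yaw err 1.6 z 0.0401 [-2.3  2.6  0.3] [0.62 0.82 0.07] j6 114.0 t 14.8667
```

>>> send_rows([
  {"travel": [0.0003,0.003,0],"spin": -2.5},
  {"travel": [0.0003,0.003,0],"spin": -2.5},
])

```text
time_s: 15.03
tcp_pos: [0.4866, 0.1347, 0.0408]
eef_rot: [178.7, -2.8, 67.0]
contact_force: [-1.0, 1.9, -2.2]
gripper_width: 0.0416
```

```bash
python3 arc.py
```

```text
phi 146.4 R 0.0595 yaw err 1.8 z 0.0408 [-1.   1.9 -2.2] [0.51 0.78 0.01] j6 120.0 t 15.0333
```

>>> send_rows([
  {"travel": [0.0002,0.003,0.0005],"spin": -2.5},
  {"travel": [0.0002,0.003,0.0005],"spin": -2.5},
])

```text
time_s: 15.2
tcp_pos: [0.4914, 0.1327, 0.0407]
eef_rot: [178.5, -2.8, 72.2]
contact_force: [-1.9, 2.1, 0.9]
gripper_width: 0.0418
```

```bash
python3 arc.py
```

```text
phi 151.4 R 0.0595 yaw err 2.0 z 0.0407 [-1.9  2.1  0.9] [0.55 0.8  0.07] j6 126.0 t 15.2
```

>>> send_rows([
  {"travel": [0.0002,0.003,0],"spin": -2.5},
  {"travel": [0.0002,0.003,0],"spin": -2.5},
])

```text
time_s: 15.37
tcp_pos: [0.4959, 0.1311, 0.0414]
eef_rot: [178.3, -2.6, 77.4]
contact_force: [-2.2, 2.1, -1.4]
gripper_width: 0.0417
```

```bash
python3 arc.py
```

```text
phi 156.1 R 0.0597 yaw err 2.6 z 0.0414 [-2.2  2.1 -1.4] [0.44 0.78 0.03] j6 132.0 t 15.3667
```

>>> send_rows([
  {"travel": [0.0002,0.003,0.0005],"spin": -2.5},
  {"travel": [0.0002,0.003,0.0005],"spin": -2.5},
])

```text
time_s: 15.53
tcp_pos: [0.5006, 0.1301, 0.0413]
eef_rot: [178.1, -2.5, 82.7]
contact_force: [-3.1, 2.5, 0.5]
gripper_width: 0.0413
```

```bash
python3 arc.py;python3 look.py l7
```

```text
phi 160.7 R 0.0597 yaw err 3.2 z 0.0413 [-3.1  2.5  0.5] [0.44 0.96 0.09] j6 137.0 t 15.5333
15.6333 [0.50086478 0.12992855 0.0412561 ] [178.08711721  -2.48123283  82.57129174] nest [-0.02891501  0.02602633] [-1.11323086  0.89109164  1.35703902]
sensor_head top 0.83 [ 0.5192 -0.0977  0.0018] [-0.0454 -0.2018]
sensor_head top 0.6 [0.6854 0.0329 0.0026] [ 0.1387 -0.0979]
sensor_head top 0.51 [ 4.394e-01 -1.039e-01  1.000e-04] [-0.1252 -0.1958]
sensor_head side 0.73 [ 0.4632  0.3594 -0.0008] [-0.0313  0.2586]
sensor_head side 0.67 [0.509  0.0024 0.0132] [-0.0402 -0.1013]
sensor_head side 0.66 [ 0.5213 -0.1025  0.    ] [-0.044  -0.2069]
sensor_head side 0.65 [ 0.4393 -0.1064 -0.001 ] [-0.1257 -0.1982]
lever_grip top 0.24 [0.5324 0.1084 0.0008] [-0.001  -0.0001]
```

View pics/l7.png

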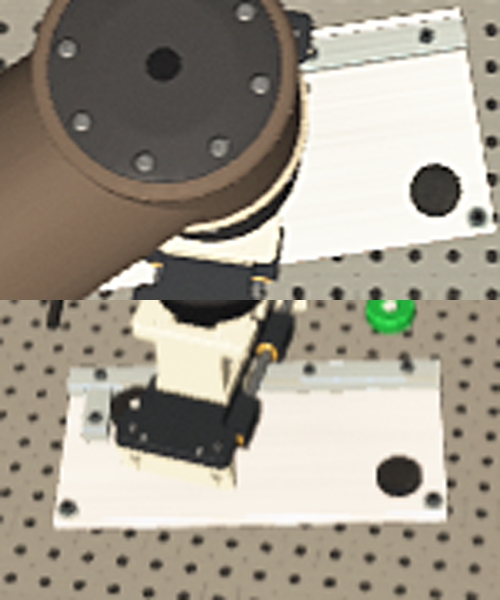

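Picture l7: the gripper hides the lever; the push force is now about 4 N. Pushing on to the end.

>>> send_rows([
  {"travel": [0.0002,0.003,0.0005],"spin": -2},
  {"travel": [0.0002,0.003,0.0005],"spin": -2},
])

```text
time_s: 16.0
tcp_pos: [0.5054, 0.1292, 0.0405]
eef_rot: [178.0, -2.3, 86.4]
contact_force: [-3.5, -0.1, 2.4]
gripper_width: 0.0413
```

```bash
python3 arc.py
```

```text
phi 165.3 R 0.0599 yaw err 2.4 z 0.0405 [-3.5 -0.1  2.4] [-0.15  1.16  0.07] j6 142.0 t 16.0
```

>>> send_rows([
  {"travel": [0.0002,0.003,0],"spin": -2},
  {"travel": [0.0002,0.003,0],"spin": -2},
])

```text
time_s: 16.17
tcp_pos: [0.509, 0.1287, 0.0402]
eef_rot: [178.1, -2.1, 90.4]
contact_force: [-15.2, 8.5, 5.5]
gripper_width: 0.0418
```

```bash
python3 arc.py
```

```text
phi 168.8 R 0.0601 yaw err 2.9 z 0.0402 [-15.2   8.5   5.5] [3.05 5.42 0.15] j6 146.0 t 16.1667
```

>>> send_rows([
  {"travel": [0,0.003,0],"spin": 0},
  {"travel": [0,0.003,0],"spin": 0},
])

```text
time_s: 16.33
tcp_pos: [0.5089, 0.1278, 0.039]
eef_rot: [178.6, -2.0, 90.3]
contact_force: [-13.1, 5.5, 7.1]
gripper_width: 0.0418
```

```bash
python3 arc.py
```

```text
phi 168.8 R 0.061 yaw err 2.8 z 0.039 [-13.1   5.5   7.1] [1.89 4.75 0.2 ] j6 147.0 t 16.3333
```

>>> send_rows([
  {"travel": [0,0.005,0],"spin": 0},
  {"travel": [0,0.005,0],"spin": 0},
])

```text
time_s: 16.5
tcp_pos: [0.5091, 0.1263, 0.0373]
eef_rot: [179.6, -1.8, 90.0]
contact_force: [-21.0, 10.8, 12.9]
gripper_width: 0.0416
```

```bash
python3 arc.py
```

```text
phi 169.0 R 0.0625 yaw err 2.2 z 0.0373 [-21.   10.8  12.9] [3.5  8.07 0.19] j6 147.0 t 16.5
```

It is at a hard stop: 26 N and no motion. I back off to centre the gap, then lift straight up.

>>> send_rows([
  {"travel": [0,-0.006,0],"spin": 0},
  {"travel": [0,-0.005,0],"spin": 0},
  {"travel": [0,0,0],"spin": 0},
  {"travel": [0,0,0],"spin": 0},
])

```text
time_s: 16.83
tcp_pos: [0.4965, 0.1266, 0.0372]
eef_rot: [179.6, -1.8, 89.9]
contact_force: [0.3, -1.1, -0.1]
gripper_width: 0.0413
```

```bash
python3 arc.py
```

```text
phi 157.7 R 0.0639 yaw err 13.5 z 0.0372 [ 0.3 -1.1 -0.1] [-0.19 -0.11 -0.03] j6 146.0 t 16.8333
```

Centred and force-free; I raise and retreat towards the robot's right.

>>> send_rows([
  {"travel": [0,0,-0.02],"spin": 0},
  {"travel": [0,0,-0.03],"spin": 0},
  {"travel": [0,0,-0.04],"spin": 0},
  {"travel": [0,0,-0.04],"spin": 0},
  {"travel": [-0.02,0,-0.04],"spin": 0},
])

```text
time_s: 17.25
tcp_pos: [0.4933, 0.102, 0.2017]
eef_rot: [-179.8, -1.4, 89.8]
contact_force: [1.5, 0.4, 0.8]
gripper_width: 0.0415
```

>>> send_rows([
  {"travel": [-0.04,0,-0.01],"spin": 0},
  {"travel": [-0.04,0,0],"spin": 0},
  {"travel": [-0.04,0,0],"spin": 0},
  {"travel": [-0.04,0,0],"spin": 0},
  {"travel": [-0.04,0,0],"spin": 0},
])

```text
time_s: 17.67
tcp_pos: [0.5017, -0.1006, 0.2215]
eef_rot: [178.6, -1.7, 90.4]
contact_force: [0.7, -0.4, 0.4]
gripper_width: 0.0414
```

>>> send_rows([
  {"travel": [0,0,0],"spin": 0},
  {"travel": [0,0,0],"spin": 0},
  {"travel": [0,0,0],"spin": 0},
])

```text
time_s: 17.92
tcp_pos: [0.5017, -0.1093, 0.2223]
eef_rot: [178.4, -1.6, 89.8]
contact_force: [0.2, 0.7, -0.8]
gripper_width: 0.0418
```

```bash
python3 st.py;python3 look.py l8
```

```text
17.9167 [ 0.5017 -0.1093  0.2223] [178.4  -1.6  89.8] nest [-0.0645 -0.2105] [ 0.2  0.7 -0.8] [  8.6   4.6 -20.1  -1.5 -63.5 171.9]
18.0167 [ 0.50174413 -0.10810215  0.22219328] [178.42084505  -1.60029799  89.94138302] nest [-0.06422856 -0.20937194] [ 0.58959179 -0.03171181 -0.76127335]
sensor_head top 0.51 [ 0.4395 -0.1049  0.0025] [-0.1253 -0.1967]
sensor_head top 0.48 [ 0.5202 -0.0988  0.002 ] [-0.0446 -0.203 ]
sensor_head side 0.7 [0.5374 0.2276 0.0029] [0.0221 0.117 ]
sensor_head side 0.67 [0.5439 0.2072 0.0088] [0.0254 0.0959]
sensor_head side 0.6 [ 5.204e-01 -1.048e-01  5.000e-04] [-0.0452 -0.2089]
sensor_head side 0.54 [ 0.4356 -0.1075 -0.0021] [-0.1295 -0.1988]
lever_grip side 0.48 [0.4982 0.1354 0.0499] [-0.0307  0.0318]
lever_grip side 0.18 [0.543  0.2052 0.0115] [0.0242 0.094 ]
```

View pics/l8.png

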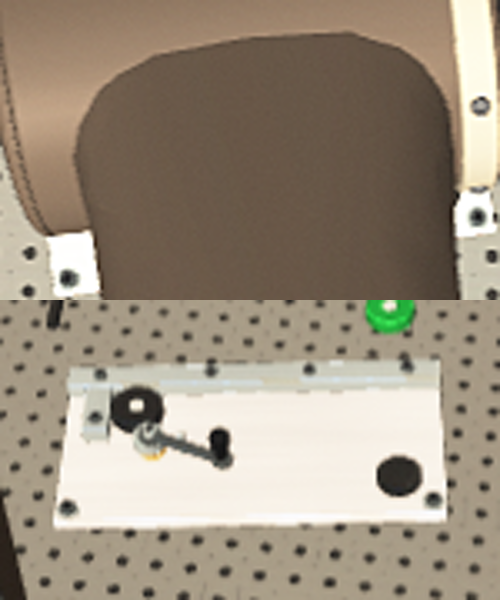

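Picture l8: head at (137,408) in the corner with the cam against it. The lever points right with its handle at (220,440), and the cap is unmoved at (398,476). Handing in.

```bash
python3 -c "
from plant import r
print(r.close_job())"
```

```text
the job is handed in; nothing more can be done
None
```

I clamped the sensor head in its nest and handed the job in at about 18 s of the 72 s limit.

- **Head to rail:** I pushed it over the plate with shut fingertips until it met the rail, where the force rose to about 17 N.
- **Head to corner:** I then slid it along the rail into the corner. The force at the end stop was about 20 N.
- **Lever:** I swept it round with the fingers loosely either side of the handle. It took about 2 to 4 N until it hit a hard stop, where 26 N gave no further motion.
- **Retreat:** I backed off, lifted clear and left the robot touching nothing.

**Last checks:**
- **Head:** the side camera put it at nest (25.4, 95.9) mm, against a seat at (25, 95).
- **Lever:** it pointed right, with the handle about 157° round from nest +y. That is about 2.27 rad past my estimate of its start, which agrees with a full sweep.
- **Lens cap:** it had not visibly moved. I did not re-measure the other things on the table, but no unexpected force showed.

**Disagreements and gaps:**
- The arm blocked the top camera in the last check, so the final state rests on the side view alone. The top view had shown the head seated just before clamping.
- The networks gave one false `sensor_head` on the stop, and low-confidence `lever_grip` false hits. I ruled these out against the pictures.
- The last joint ended at 171.9°, close to its 173.66° limit but within range.

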